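Open the board press and present the board

TASK

Release the circuit board from the bench press: turn the red handwheel counter-clockwise (seen from above) until its rising screw comes up against its top stop, letting your hand rise with the wheel instead of pulling or pressing on it, and ease off at the first firm resistance of the stop without forcing it. Then draw the black carriage all the way out towards its orange post by that post, with the green board still lying in it, and let go. Do not disturb the other things on the desk.

Things in the scene. Friction and masses are not known exactly. Their poses are not given: they have to be found in the camera images.
- press: Bench press fixed to the desk, about 180 x 210 mm. Origin: centre of the underside of its grey base plate, on the screw's axis; z up, x points away from the carriage's orange post (the carriage slides out along -x), y along the crossbar. Two 20 mm steel posts at y = +-82 mm carry a sprung blue crossbar (44 mm in x, 200 mm in y, z from 100 to 130 mm).
- hub (a point): Centre of the red handwheel, on the screw's upright axis, at mid-height of its rim. A solid round disc, 62 mm diameter, rim 12 mm tall, with a white mark on top. Free space for the fingers all round it and for 28 mm below its underside. Counter-clockwise from above raises it.
- wheel: The same handwheel, same origin, turning with it. Rises 4 mm per rad; starts 2.2 to 4.4 rad short of its rigid top stop. Turns against about 0.15 N m of friction, stays where left. Height readings are too coarse to tell where the stop is: feel for the torque rising (0.15 N m per 0.1 rad, the collar's spring). Ending up to 0.25 rad (1 mm) short of it is acceptable.
- bar_top (a point): Centre of the blue crossbar's top face, on the screw's axis, 130 mm above the press's underside when unloaded. The crossbar floats up and down on springs on the two posts, 6 N per mm: lifting or pressing on the wheel shifts it, and 2.5 mm (15 N) is the most it may be shifted.
- collar: Brass load collar, a disc 72 mm wide on top of the crossbar (its top 140 mm above the desk), with an orange pointer. Holds the screw's nut on a torsion spring of 1.5 N m per rad and so turns with the load: nothing unloaded, about 0.1 rad while the wheel runs freely; more than 0.4 rad (0.6 N m on the wheel) is too much force. Origin on the axis at desk height; axes as the press's when unloaded.
- stem: The steel screw with, at its lower end, a round yellow hood (57 mm outside, 3 mm walls, open below) that rises and falls with the wheel but does not spin with it. At the start its skirt reaches 4 to 14 mm down around the board's heat sink; at the top stop it clears the sink. Origin: on the axis, 175 mm below the wheel's centre.
- carriage_handle (a point): Centre of the top of the orange upright post, 14 mm diameter and 42 mm tall (standing on a 40 mm wide black tongue), at the front of the black carriage; 64 mm above the desk, and with the carriage in it lies 105 mm from the screw's axis along the press's -x. The carriage slides out straight along the press's -x against 2 to 3 N, for 80 mm to its end stop. Axes as the press's.
- board: Loose green circuit board 110 x 76 x 4 mm with a 30 x 30 x 25 mm finned heat sink at its centre, lying in the carriage between 6 mm high lips with 2 mm play, its centre 105 mm from the orange post. Origin: centre of its underside; z up; x along its length.
- spare_board: Bystander: blue spare circuit board like the green one, flat on the desk. Origin: centre of its underside.
- loose_sink: Bystander: loose aluminium heat sink 40 x 40 x 30 mm near the press. Origin: centre of its underside.
- driver: Bystander: screwdriver 170 mm long lying near the press. Origin: underside, near its middle; x along it.
- mug: Bystander: white mug, 80 mm wide, 95 mm tall, handle on its +y side. Origin: centre of its underside.
- screw_bin: Bystander: blue open screw bin 130 x 100 x 50 mm. Origin: centre of its underside.
- tape_roll: Bystander: roll of yellow tape, 90 mm wide, 20 mm tall. Origin: centre of its underside.
- cleaner: Bystander: white bottle 52 mm wide, 130 mm tall, red cap. Origin: centre of its underside.

How it is judged:
By the outcome, as a careful person would: the job done as asked, in the order asked, and still so for the second after the job is handed in, with the robot touching nothing.
It also fails if it takes over 72 s, if anything falls off the work surface, if the arm or the gripper's body presses on something with over 40 N, if the wrist force passes 120 N, or if a joint passes its speed limit or range.

ROBOT

A 7-joint arm with a two-finger parallel gripper is mounted at the origin on the work surface. World frame = base frame: x ahead of the robot, y to its left, z up, the work surface at z = 0. Lengths are in m, angles in rad, forces in N, time in s.
With the tool pointing down it reaches from about 0.4 to 0.85 m from the base axis. Payload 6.9 kg.
Tool frame: the origin (TCP) lies at the very end of the fingers, on their centre line; the grasp point (between the pads) lies 19 mm behind it (robot.grasp_offset is the distance from the TCP to the grasp point, in m); z points along the fingers, y is the direction in which the jaws open and shut (so a half turn about z gives the same grasp; the last joint's range is limited). The gripper opens to 85 mm and grips with 20 to 120 N. Pads are 22 mm wide; open, the fingers measure 114 mm over their backs; the gripper's body (76 mm by 85 mm) begins 54 mm behind the grasp point. The pads swing forward as they close: fully open they stand 13 mm farther back than shut.
Start: joints at [1.452, 0.507, -0.238, 1.5, 0.126, 1.149, -0.155], TCP at [0.139, -0.609, 0.231] pointing down, gripper open.
Joint ranges: [-3.08, 3.08], [-0.24, 2.05], [-1.43, 1.35], [0, 2.5], [-1.52, 4.66], [0.17, 1.96], [-2.89, 2.89]. Speed limits (rad/s): [2.39, 2.39, 3.14, 3.14, 3.14, 3.14, 3.14].

INTERFACE

Orientations are given as a unit quaternion [w, x, y, z].
In Python, from plant import telemetry, get_image, calibration, order, robot gives the robot as it stands.
- The arm moves only by the tool jog_arm, never from a script. Its argument "series" is a list of rows, each an object with "delta_pos": the shift along the tool's x, y, z in mm, a list of three; "turn": the turn about the tool's z in degrees. In form: [{"delta_pos": [dx, dy, dz], "turn": turn}, ...]. A call has 1 to 12 rows; each row shifts and turns the commanded pose from where the row before left it, along the tool's axes as they then stand; what a row does not reach is not made up. A row lasts 1/8 s, in which the tool goes at most 62.5 mm and 10.7 degrees, less where a joint would pass 70% of its speed; a pose out of reach is approached as far as the arm can. A call with a gripper value outside its range is refused whole. "grip" is the finger opening in mm, from 0 to 85.4, set as the call begins (left out, the last holds). The fingers move at their own pace and stop on an object; "squeeze" is the grip in N (left out, the last holds). Time passes only in rows, so rows that do not move let the fingers close. It gives the time, the measured TCP pose, the force and the opening at its end, in the units of the state.
- telemetry.state(): the state, without advancing time (a new reading comes with each control period).
- get_image(name): name is "side" or "top" or "wrist"; returns the picture (400x640x3 uint8, blue, green, red); there is no depth.
- calibration(name): a dict with "vfov" (degrees; the focal length in pixels is half the picture's height over the tangent of half this angle, whatever the lens; pixels are square), "cx", "cy" (the principal point, pixels), "D" ([k1, k2, p1, p2, k3] as OpenCV has them; the pictures are not rectified), "R" (3x3) and "t" (3): a world point X has camera coordinates R X + t; the wrist camera has in their place "hand_eye" (4x4, takes a point from camera to tool coordinates, whose origin is the TCP and whose axes are the flange's). Camera axes: x right, y down, z forward; pixel columns grow to the right and rows downward; lengths in m; the calibration is good to about 2 mm. A picture is of the moment at which its call begins: read the wrist's pose just before it. calibration takes no time and is no camera call.
- order.sign_off(): hands the job in, once; it reports no verdict.
The state is a dict: "clock": time; "joint_positions": joint angles; "qvel": joint speeds; "joint_efforts": joint torques, N m; "tcp_pos": TCP position; "eef_rot": TCP orientation; "force": force on the tool from outside, world axes, zero at the start; "moment": the same for the moment, N m; "width": finger opening in m.
Only numpy, scipy, OpenCV 4.12 (cv2) and the standard library are available. Lean on these libraries where they do the work, as an engineer would, in place of code of your own. Each camera call takes 0.05 s, during which the arm holds its last target.

## Working session

There is one attempt and no reset: what is moved stays moved. The work goes in short steps, Python scripts to look and compute and a tool call to move; the robot and the scene stay as the last step left them, time stands still between calls to the robot, and variables do not carry over. Pictures are saved under pics/ and viewed, and the job is handed in when it is done.

Besides the shell and the picture viewer there is one more tool, called after "Emit:" as name([rows], argument=value, ...), one row to a line, values as JSON. jog_arm: Moves the arm, as the interface text tells. Its arguments: {"type":"object","properties":{"series":{"type":"array"},"grip":{"type":"number"},"squeeze":{"type":"number"}},"required":["series"]}

```bash
ls; mkdir -p pics; python3 - <<'E'
from plant import telemetry, get_image, calibration, order, robot
import cv2,numpy as np
print(telemetry.state()); print([a for a in dir(robot) if a[0]!='_'])
np.set_printoptions(precision=4,suppress=True)
for n in ("side","top","wrist"):
    print(n,calibration(n)); cv2.imwrite(f"pics/{n}0.png",get_image(n))
E
```

```text
pics
{'clock': 0.0, 'joint_positions': array([ 1.45149343,  0.50833753, -0.23754464,  1.50116642,  0.12565759,
        1.1488828 , -0.1548046 ]), 'qvel': array([ 0.00033151,  0.00025601, -0.00122943, -0.00157459,  0.00067969,
       -0.00074609, -0.00110313]), 'joint_efforts': array([-2.52867694e-04, -6.20594144e+01, -2.18628176e+00, -2.49648428e+01,
        1.27248894e-02,  1.19555861e-02, -8.08291929e-05]), 'tcp_pos': array([ 0.13915458, -0.60878186,  0.23041895]), 'eef_rot': array([-8.99554292e-04,  9.93688273e-01,  1.12173070e-01, -9.48639672e-05]), 'force': array([0.05133753, 0.32548493, 0.19864265]), 'moment': array([ 0.03425845, -0.04377804, -0.03898875]), 'width': 0.08530344928194156}
['Unreachable', 'grasp_offset']
side {'vfov': 55.011011922866864, 'cx': 319.89997386539545, 'cy': 202.49722229198412, 'D': array([-0.0012,  0.    ,  0.    ,  0.    ,  0.    ]), 'R': array([[-0.7985, -0.6018, -0.0131],
       [-0.3067,  0.4255, -0.8514],
       [ 0.518 , -0.6759, -0.5243]]), 't': array([0.4329, 0.2895, 0.8493])}
top {'vfov': 57.444886521761354, 'cx': 318.0235583857278, 'cy': 198.80927796538177, 'D': array([-0.0734,  0.    ,  0.    ,  0.    ,  0.    ]), 'R': array([[ 0.0036, -0.9998,  0.0201],
       [-0.996 , -0.0054, -0.0895],
       [ 0.0896, -0.0197, -0.9958]]), 't': array([-0.0106,  0.5311,  1.1141])}
wrist {'vfov': 70.75842384659633, 'cx': 316.1663085135479, 'cy': 194.10931326536084, 'D': array([-0.029,  0.   ,  0.   ,  0.   ,  0.   ]), 'hand_eye': array([[ 0.0013, -0.9493, -0.3145,  0.0793],
       [ 1.    ,  0.0011,  0.0009, -0.0008],
       [-0.0005, -0.3145,  0.9493, -0.1433],
       [ 0.    ,  0.    ,  0.    ,  1.    ]])}
```

View pics/top0.png

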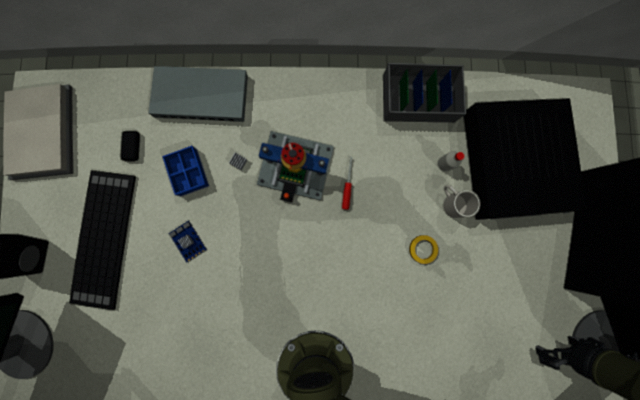

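View pics/side0.png

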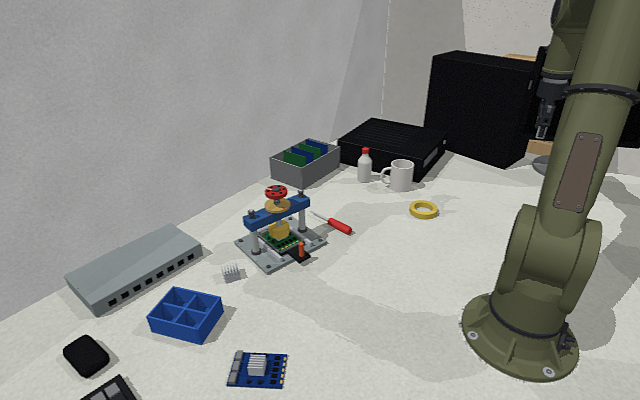

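View pics/wrist0.png

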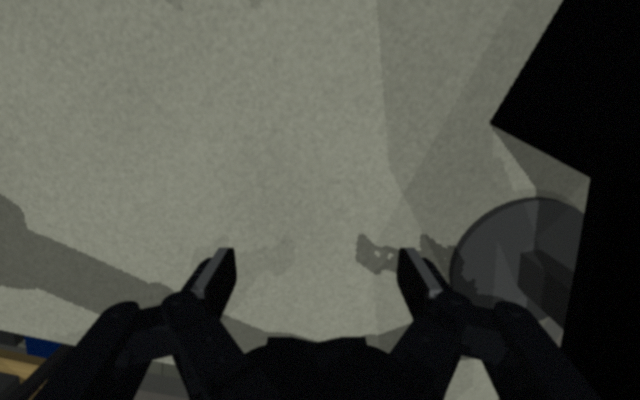

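```bash
cat > h.py <<'E'
import numpy as np,cv2
from plant import telemetry, get_image, calibration, order, robot
from scipy.spatial.transform import Rotation as Ro
np.set_printoptions(precision=4,suppress=True)
def K(c):
    f=200/np.tan(np.radians(c['vfov'])/2); return np.array([[f,0,c['cx']],[0,f,c['cy']],[0,0,1]])
def pose(s=None):
    s=s or telemetry.state(); q=np.array(s['eef_rot']); return Ro.from_quat(q[[1,2,3,0]]).as_matrix(),np.array(s['tcp_pos'])
def cam(n,s=None):
    c=calibration(n)
    if n=='wrist':
        R,p=pose(s); H=np.array(c['hand_eye']); A=R@H[:3,:3]; o=p+R@H[:3,3]
        return c,A,o
    R=np.array(c['R']); return c,R.T,-R.T@np.array(c['t'])
def ray(n,px,s=None):
    c,A,o=cam(n,s); u=cv2.undistortPoints(np.array(px,float).reshape(-1,1,2),K(c),np.array(c['D'])).reshape(-1,2)
    d=(A@np.c_[u,np.ones(len(u))].T).T
    return o,d/np.linalg.norm(d,axis=1)[:,None]
def onplane(n,px,z,s=None):
    o,d=ray(n,px,s); return o+d*((z-o[2])/d[:,2])[:,None]
def tri(o1,d1,o2,d2):
    M=np.c_[d1,-d2]; k=np.linalg.lstsq(M,o2-o1,rcond=None)[0]; a=o1+k[0]*d1;b=o2+k[1]*d2
    return (a+b)/2,np.linalg.norm(a-b)
def proj(n,X,s=None):
    c,A,o=cam(n,s); Xc=(A.T@(np.atleast_2d(X)-o).T).T
    return cv2.projectPoints(Xc,np.zeros(3),np.zeros(3),K(c),np.array(c['D']))[0].reshape(-1,2)
E
python3 - <<'E'
from h import *
t=cv2.imread('pics/top0.png');s=cv2.imread('pics/side0.png')
cv2.imwrite('pics/topz.png',cv2.resize(t[110:230,220:380],None,fx=5,fy=5,interpolation=cv2.INTER_CUBIC))
cv2.imwrite('pics/sidez.png',cv2.resize(s[170:290,210:370],None,fx=5,fy=5,interpolation=cv2.INTER_CUBIC))
print(cam('top')[2],cam('side')[2])
print(onplane('top',[[293,155]],0.19),onplane('top',[[287,196]],0.064))
E
```

```text
[0.4292 0.0142 1.1572] [-0.0054  0.7114  0.6974]
[[0.6342 0.0628 0.19  ]] [[0.5355 0.0859 0.064 ]]
```

View pics/topz.png

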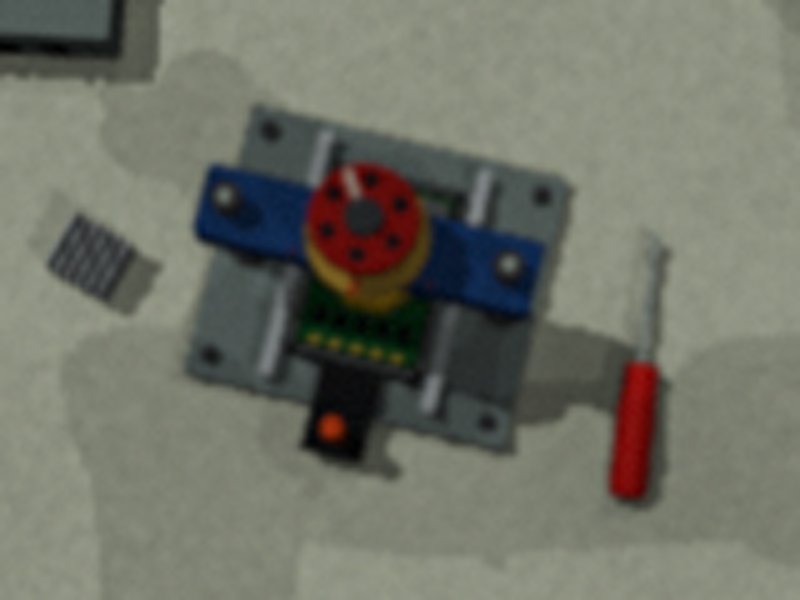

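View pics/sidez.png

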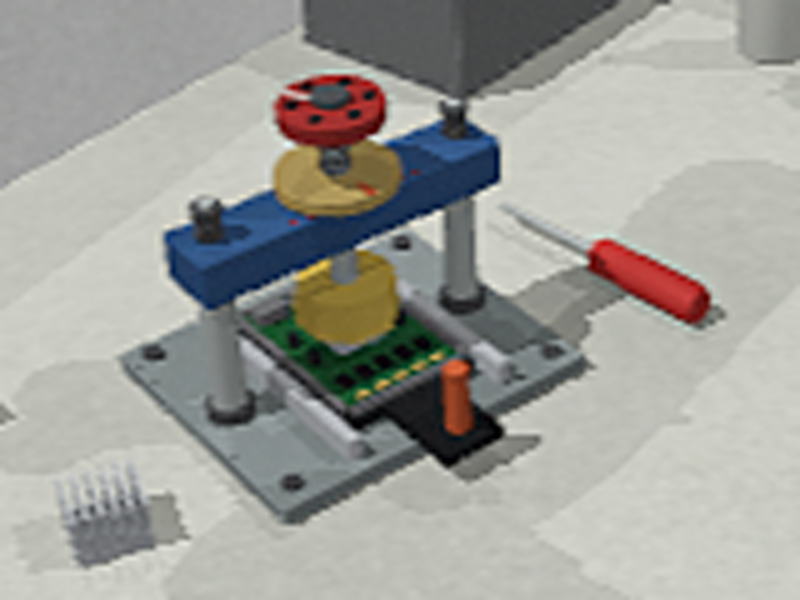

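```bash
python3 - <<'E'
from h import *
cs={}
for n,roi in (('top',(110,230,220,340)),('side',(170,290,210,315))):
    im=cv2.imread(f'pics/{n}0.png'); hsv=cv2.cvtColor(im,cv2.COLOR_BGR2HSV)
    m=np.zeros(im.shape[:2],bool); m[roi[0]:roi[1],roi[2]:roi[3]]=1
    H,S,V=cv2.split(hsv)
    red=((H<5)|(H>174))&(S>170)&(V>60)&m
    org=(H>=5)&(H<14)&(S>170)&(V>80)&m
    for nm,k in (('red',red),('org',org)):
        N,lab,st,ce=cv2.connectedComponentsWithStats(k.astype(np.uint8))
        for i in range(1,N):
            if st[i,4]>8: print(n,nm,st[i],ce[i])
    N,lab,st,ce=cv2.connectedComponentsWithStats(red.astype(np.uint8)); i=1+np.argmax(st[1:,4])
    c=max(cv2.findContours((lab==i).astype(np.uint8),cv2.RETR_EXTERNAL,cv2.CHAIN_APPROX_NONE)[0],key=len)
    e=cv2.fitEllipse(cv2.convexHull(c)); print(n,e)
    # centroid of hull
    M=cv2.moments(cv2.convexHull(c)); cs[n]=(M['m10']/M['m00'],M['m01']/M['m00']); print(cs[n])
o1,d1=ray('top',[cs['top']]);o2,d2=ray('side',[cs['side']]); print(tri(o1,d1[0],o2,d2[0]))
# crossbar post caps top: zoom (226,197),(509,263) in topz ; side (207,205),(455,108)
def zp(p,ox,oy): return [(p[0]+.5)/5-.5+ox,(p[1]+.5)/5-.5+oy]
for a,b,nm in (((226,195),(207,203),'capL'),((509,262),(454,105),'capR'),((366,217),(332,95),'knob'),((333,427),(457,366),'post')):
    o1,d1=ray('top',[zp(a,220,110)]);o2,d2=ray('side',[zp(b,210,170)]); print(nm,tri(o1,d1[0],o2,d2[0]))
E
```

```text
top red [282 143  22  22 247] [292.6356 153.9879]
top org [282 156   8   9  11] [284.6364 160.0909]
top org [284 193   5   5  18] [285.7222 194.8889]
top ((292.46588134765625, 153.24754333496094), (20.93577003479004, 21.359638214111328), 111.8129653930664)
(292.45178658835044, 153.2129221732746)
side red [265 185  22  14 170] [276.4294 192.7294]
side org [298 242   6  15  68] [300.8824 249.1765]
side ((275.8610534667969, 191.7042236328125), (13.764385223388672, 21.917688369750977), 84.80864715576172)
(275.8740740740741, 191.64518518518517)
(array([0.6415, 0.0646, 0.176 ]), np.float64(0.0014190588969923642))
capL (array([0.66  , 0.1438, 0.1503]), np.float64(0.0009980756447424005))
capR (array([ 0.6228, -0.0154,  0.1482]), np.float64(0.0019988989555520635))
knob (array([0.6405, 0.0635, 0.1853]), np.float64(0.0004367883789692702))
post (array([0.5385, 0.0883, 0.0625]), np.float64(0.00028654909238251503))
```

```bash
cat >> h.py <<'E'
def todelta(X,s=None):
    R,p=pose(s); return 1000*R.T@(np.array(X)-p)
E
python3 - <<'E'
from h import *
print(pose()[0]); print(todelta([.641,.064,.27]))
E
```

```text
[[ 0.9748  0.2229 -0.0003]
 [ 0.2229 -0.9748  0.0013]
 [-0.     -0.0013 -1.    ]]
[ 639.2035 -544.1844  -38.6566]
```

Emit:
jog_arm([
  {"delta_pos": [10,-8,-10],"turn": 0},
  {"delta_pos": [20,-17,-10],"turn": 0},
  {"delta_pos": [30,-26,-10],"turn": 0},
  {"delta_pos": [30,-26,-9],"turn": 0},
  {"delta_pos": [30,-26,0],"turn": 0},
  {"delta_pos": [30,-26,0],"turn": 0},
  {"delta_pos": [30,-26,0],"turn": 0},
  {"delta_pos": [30,-26,0],"turn": 0},
  {"delta_pos": [30,-26,0],"turn": 0},
  {"delta_pos": [30,-26,0],"turn": 0},
  {"delta_pos": [30,-26,0],"turn": 0},
  {"delta_pos": [30,-26,0],"turn": 0},
])

```text
clock: 1.65
tcp_pos: [0.3983, -0.2548, 0.2713]
eef_rot: [0.001, 0.994, 0.113, 0.001]
force: [0.4, -0.9, 0.5]
width: 0.0852
```

```bash
python3 - <<'E'
from h import *
s=telemetry.state(); print(s['clock'],s['joint_positions'],s['tcp_pos'],s['force'],s['moment']); print(todelta([.641,.064,.27]))
E
```

```text
1.65 [ 0.8347  0.2458 -0.4074  1.8143  0.1087  1.1019 -0.955 ] [ 0.3983 -0.2548  0.2713] [ 0.4281 -0.8884  0.5044] [-0.026  -0.0193 -0.0059]
[ 308.1308 -256.1007    1.3182]
```

Emit:
jog_arm([
  {"delta_pos": [30,-25,0],"turn": 0},
  {"delta_pos": [30,-25,0],"turn": 0},
  {"delta_pos": [30,-25,0],"turn": 0},
  {"delta_pos": [30,-25,0],"turn": 0},
  {"delta_pos": [30,-25,0],"turn": 0},
  {"delta_pos": [30,-25,0],"turn": 0},
  {"delta_pos": [30,-25,0],"turn": 0},
  {"delta_pos": [30,-25,0],"turn": 0},
  {"delta_pos": [30,-25,0],"turn": 0},
  {"delta_pos": [20,-18,0],"turn": 0},
  {"delta_pos": [14,-10,0],"turn": 0},
  {"delta_pos": [0,0,0],"turn": 5},
])

```text
clock: 3.15
tcp_pos: [0.6372, 0.0588, 0.2707]
eef_rot: [-0.0, 0.998, 0.069, 0.0]
force: [0.4, -0.7, -0.6]
width: 0.0856
```

Emit:
jog_arm([
  {"delta_pos": [0,0,0],"turn": 8},
  {"delta_pos": [0,0,0],"turn": 9},
  {"delta_pos": [0,0,0],"turn": 9},
  {"delta_pos": [0,0,0],"turn": 9},
  {"delta_pos": [0,0,0],"turn": 8},
  {"delta_pos": [0,0,0],"turn": 5},
  {"delta_pos": [0,0,0],"turn": 0},
  {"delta_pos": [0,0,0],"turn": 0},
])

```text
clock: 4.15
tcp_pos: [0.6372, 0.0567, 0.2707]
eef_rot: [-0.0, 0.94, -0.342, 0.0]
force: [-0.2, -0.1, 0.0]
width: 0.0857
```

```bash
python3 - <<'E'
from h import *
s=telemetry.state(); cv2.imwrite('pics/w1.png',get_image('wrist'))
import pickle; pickle.dump(s,open('w1.pkl','wb'))
print(s['clock'],s['joint_positions'],s['tcp_pos'],s['force'],s['moment']); print(todelta([.641,.064,.27]))
print(proj('wrist',[[.6415,.0646,.176],[.6405,.0635,.1853],[.641,.064,.182]],s))
E
```

```text
4.15 [ 0.0203  0.5064 -0.2513  1.3921  0.1272  1.2586 -2.5087] [0.6372 0.0567 0.2707] [-0.1693 -0.1334  0.0314] [0.007  0.0372 0.0393]
[-1.8489 -8.0649  0.5769]
[[305.3149 196.6088]
 [306.6511 200.1522]
 [305.9623 198.8216]]
```

View pics/w1.png

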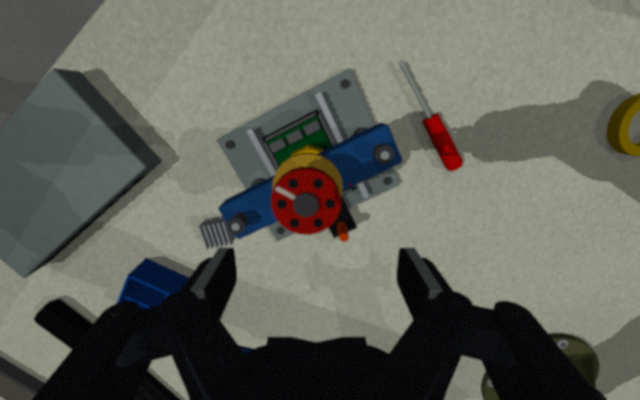

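```bash
python3 - <<'E'
from h import *
import pickle; s=pickle.load(open('w1.pkl','rb'))
im=cv2.imread('pics/w1.png'); H,S,V=cv2.split(cv2.cvtColor(im,cv2.COLOR_BGR2HSV))
red=(((H<5)|(H>174))&(S>170)&(V>60)).astype(np.uint8); red[:, 380:]=0
N,lab,st,ce=cv2.connectedComponentsWithStats(red); i=1+np.argmax(st[1:,4]); print(st[i])
c=max(cv2.findContours((lab==i).astype(np.uint8),cv2.RETR_EXTERNAL,cv2.CHAIN_APPROX_NONE)[0],key=len)
h=cv2.convexHull(c); e=cv2.fitEllipse(h); print(e)
# silhouette incl. side wall: rays to plane z=0.182 and 0.176
for z in (.176,.182):
  P=onplane('wrist',h.reshape(-1,2),z,s); (x,y),r=cv2.minEnclosingCircle((P[:,:2]*1000).astype(np.float32)); print(z,x,y,r, onplane('wrist',[e[0]],z,s))
print(onplane('wrist',[[306,204]],.186,s))
E
```

```text
[ 272  168   69   66 2494]
((306.0178527832031, 200.82159423828125), (64.98348236083984, 68.99943542480469), 96.18180084228516)
0.176 636.9906616210938 67.298583984375 31.477981567382812 [[0.6381 0.0667 0.176 ]]
0.182 638.5149536132812 65.73599243164062 30.684640884399414 [[0.6396 0.0652 0.182 ]]
[[0.6384 0.066  0.186 ]]
```

```bash
python3 - <<'E'
from h import *
print(todelta([.640,.065,.154]))
E
```

```text
[ -3.2716  -8.1689 116.5768]
```

Emit:
jog_arm([
  {"delta_pos": [-3.3,-8.2,6],"turn": 0},
  {"delta_pos": [0,0,12],"turn": 0},
  {"delta_pos": [0,0,12],"turn": 0},
  {"delta_pos": [0,0,12],"turn": 0},
  {"delta_pos": [0,0,12],"turn": 0},
  {"delta_pos": [0,0,12],"turn": 0},
  {"delta_pos": [0,0,12],"turn": 0},
  {"delta_pos": [0,0,0],"turn": 0},
])

```text
clock: 5.2
tcp_pos: [0.6396, 0.0648, 0.1911]
eef_rot: [0.0, 0.939, -0.343, -0.001]
force: [-0.0, -0.1, 0.5]
width: 0.0856
```

```bash
python3 - <<'E'
from h import *
s=telemetry.state(); cv2.imwrite('pics/w2.png',get_image('wrist'));cv2.imwrite('pics/s2.png',cv2.resize(get_image('side')[150:290,200:360],None,fx=5,fy=4.2))
import pickle; pickle.dump(s,open('w2.pkl','wb'))
print(s['clock'],s['joint_positions'],s['tcp_pos'],s['force'],s['moment']); print(todelta([.640,.065,.154]))
E
```

```text
5.2 [ 0.0054  0.5684 -0.2442  1.5062  0.1473  1.0871 -2.5418] [0.6396 0.0648 0.1911] [-0.0124 -0.1385  0.5263] [-0.0207 -0.0175 -0.0542]
[-0.2484  0.212  38.4192]
```

View pics/w2.png

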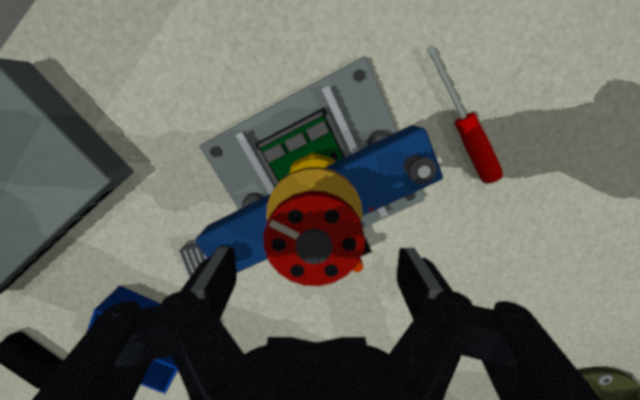

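View pics/s2.png

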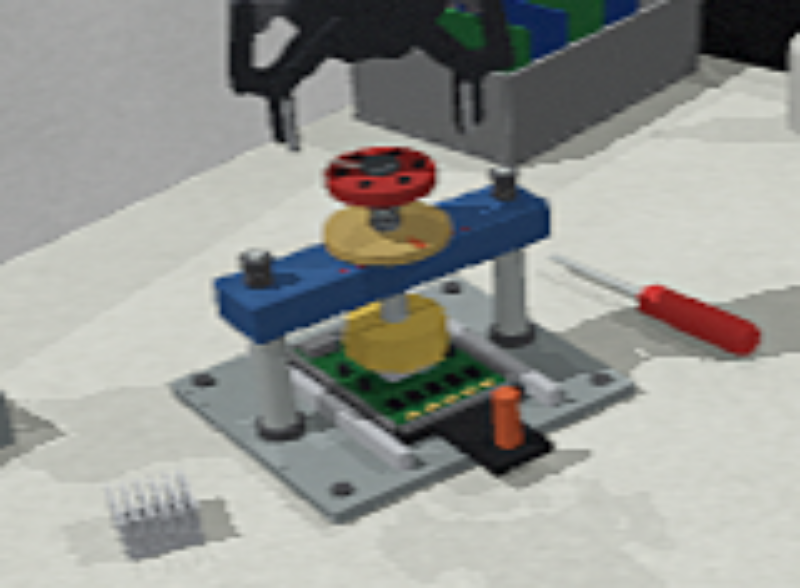

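```bash
python3 - <<'E'
from h import *
import pickle; s=pickle.load(open('w2.pkl','rb'))
im=cv2.imread('pics/w2.png'); H,S,V=cv2.split(cv2.cvtColor(im,cv2.COLOR_BGR2HSV))
red=(((H<5)|(H>174))&(S>170)&(V>60)).astype(np.uint8); red[:, 380:]=0
N,lab,st,ce=cv2.connectedComponentsWithStats(red); i=1+np.argmax(st[1:,4]); print(st[i])
c=max(cv2.findContours((lab==i).astype(np.uint8),cv2.RETR_EXTERNAL,cv2.CHAIN_APPROX_NONE)[0],key=len)
h=cv2.convexHull(c)
for z in (.178,.180,.182):
  P=onplane('wrist',h.reshape(-1,2),z,s); (x,y),r=cv2.minEnclosingCircle((P[:,:2]*1000).astype(np.float32)); print(z,x,y,r)
print(onplane('wrist',[[314,245]],.186,s),proj('wrist',[s['tcp_pos'],[.64,.065,.182],[.64,.065,.186]],s))
E
```

```text
[ 265  194  100   91 4750]
0.178 637.4989624023438 67.64116668701172 31.78900146484375
0.18 638.3002319335938 66.94570922851562 31.382320404052734
0.182 639.1015014648438 66.2500991821289 30.975595474243164
[[0.6388 0.0661 0.186 ]] [[314.7677 247.0096]
 [314.1076 239.3472]
 [314.0756 242.5193]]
```

Emit:
jog_arm([
  {"delta_pos": [-0.8,-0.5,6],"turn": 0},
  {"delta_pos": [0,0,8],"turn": 0},
  {"delta_pos": [0,0,8],"turn": 0},
  {"delta_pos": [0,0,8],"turn": 0},
  {"delta_pos": [0,0,7],"turn": 0},
  {"delta_pos": [0,0,0],"turn": 0},
])

```text
clock: 6.05
tcp_pos: [0.6395, 0.0657, 0.1545]
eef_rot: [0.0, 0.939, -0.343, -0.001]
force: [-0.1, -0.5, -0.3]
width: 0.0853
```

```bash
python3 - <<'E'
from h import *
s=telemetry.state(); cv2.imwrite('pics/w3.png',get_image('wrist'));cv2.imwrite('pics/s3.png',cv2.resize(get_image('side')[150:290,200:360],None,fx=5,fy=4.2))
print(s['clock'],s['joint_positions'],s['tcp_pos'],s['force'],s['moment'])
E
```

```text
6.05 [ 0.0011  0.6005 -0.2388  1.5546  0.1587  1.0069 -2.5537] [0.6395 0.0657 0.1545] [-0.1164 -0.5452 -0.3395] [-0.0093  0.0196  0.0352]
```

View pics/s3.png

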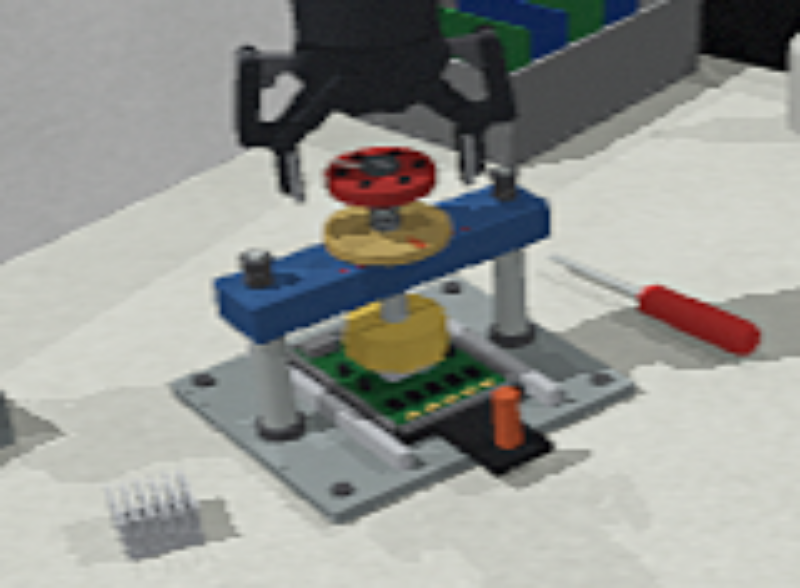

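View pics/w3.png

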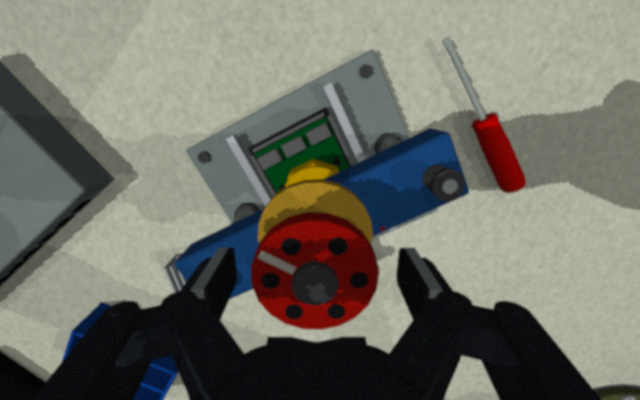

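Emit:
jog_arm([
  {"delta_pos": [0,0,3],"turn": 0},
  {"delta_pos": [0,0,0],"turn": 0},
])

```text
clock: 6.4
tcp_pos: [0.6399, 0.0658, 0.1522]
eef_rot: [0.0, 0.939, -0.343, -0.0]
force: [0.0, -0.4, 0.2]
width: 0.0854
```

Emit:
jog_arm([
  {"delta_pos": [0,0,0],"turn": 0},
  {"delta_pos": [0,0,0],"turn": 0},
  {"delta_pos": [0,0,0],"turn": 0},
  {"delta_pos": [0,0,0],"turn": 0},
  {"delta_pos": [0,0,0],"turn": 0},
  {"delta_pos": [0,0,0],"turn": 0},
], grip=66, squeeze=40)

```text
clock: 7.15
tcp_pos: [0.6399, 0.0658, 0.1523]
eef_rot: [-0.0, 0.939, -0.343, 0.0]
force: [0.3, -0.4, 0.0]
width: 0.0658
```

Emit:
jog_arm([
  {"delta_pos": [0,0,0],"turn": 0},
  {"delta_pos": [0,0,0],"turn": 0},
  {"delta_pos": [0,0,0],"turn": 0},
  {"delta_pos": [0,0,0],"turn": 0},
], grip=55, squeeze=40)

```text
clock: 7.65
tcp_pos: [0.6403, 0.0662, 0.1526]
eef_rot: [-0.0, 0.939, -0.343, 0.0]
force: [1.2, 2.6, 1.9]
width: 0.0606
```

```bash
cat > st.py <<'E'
from h import *
s=telemetry.state(); R,p=pose(s)
print('t',s['clock'],'j7',round(s['joint_positions'][6],3),'yaw',round(np.degrees(np.arctan2(R[1,0],R[0,0])),2),'p',s['tcp_pos']*1000,'F',s['force'],'Ftool',R.T@s['force'],'M',s['moment'],'w',s['width']*1000)
E
python3 st.py; python3 - <<'E'
from h import *
cv2.imwrite('pics/w4.png',get_image('wrist'))
E
```

```text
t 7.65 j7 -2.555 yaw -40.11 p [640.2979  66.2266 152.5541] F [1.1947 2.5568 1.9164] Ftool [-0.7327 -2.7273 -1.9137] M [ 0.4624 -0.4221 -0.0116] w 60.57335078719462
```

View pics/w4.png

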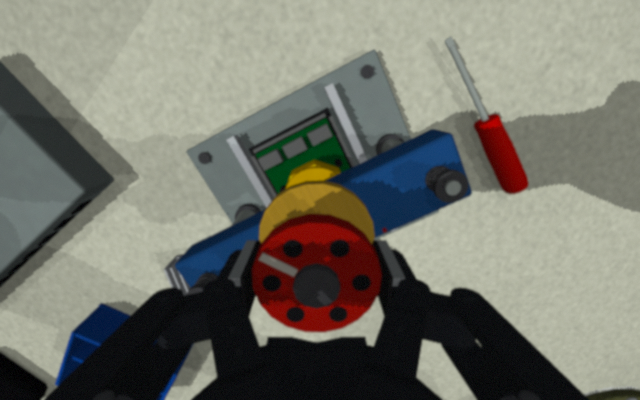

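Emit:
jog_arm([
  {"delta_pos": [0,0,-0.14],"turn": -2},
  {"delta_pos": [0,0,-0.14],"turn": -2},
  {"delta_pos": [0,0,-0.14],"turn": -2},
  {"delta_pos": [0,0,-0.14],"turn": -2},
])

```text
clock: 8.2
tcp_pos: [0.6403, 0.0662, 0.1529]
eef_rot: [-0.0, 0.961, -0.275, 0.0]
force: [4.2, 3.1, 0.5]
width: 0.0607
```

```bash
python3 st.py
```

```text
t 8.2 j7 -2.436 yaw -31.98 p [640.2521  66.1783 152.9036] F [4.176  3.0971 0.5312] Ftool [ 1.9021 -4.8392 -0.5262] M [ 0.8422 -0.8269 -0.1499] w 60.74425781131518
```

Emit:
jog_arm([
  {"delta_pos": [0.3,-0.5,-0.28],"turn": -4},
  {"delta_pos": [0.2,-0.3,-0.28],"turn": -4},
  {"delta_pos": [0,0,-0.28],"turn": -4},
  {"delta_pos": [0,0,-0.28],"turn": -4},
  {"delta_pos": [0,0,-0.28],"turn": -4},
  {"delta_pos": [0,0,-0.28],"turn": -4},
  {"delta_pos": [0,0,-0.28],"turn": -4},
  {"delta_pos": [0,0,-0.28],"turn": -4},
])

```text
clock: 9.2
tcp_pos: [0.6402, 0.0662, 0.1549]
eef_rot: [0.0, 1.0, 0.001, -0.001]
force: [0.7, 3.2, 2.4]
width: 0.0608
```

```bash
python3 st.py; python3 - <<'E'
from h import *
cv2.imwrite('pics/w5.png',get_image('wrist'))
E
```

```text
t 9.2 j7 -1.966 yaw 0.07 p [640.2288  66.1919 154.9207] F [0.6869 3.1599 2.3982] Ftool [ 0.6883 -3.159  -2.399 ] M [ 0.7451 -0.2607 -0.1446] w 60.75654797151281
```

View pics/w5.png

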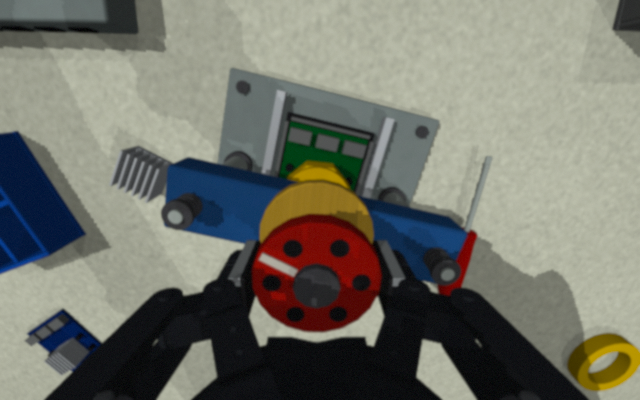

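Emit:
jog_arm([
  {"delta_pos": [0.2,-0.4,-0.45],"turn": -4},
  {"delta_pos": [0,0,-0.45],"turn": -5},
  {"delta_pos": [0,0,-0.35],"turn": -5},
  {"delta_pos": [0,0,-0.35],"turn": -5},
  {"delta_pos": [0,0,-0.35],"turn": -5},
  {"delta_pos": [0,0,-0.35],"turn": -5},
  {"delta_pos": [0,0,-0.35],"turn": -5},
  {"delta_pos": [0,0,-0.35],"turn": -5},
  {"delta_pos": [0,0,-0.35],"turn": -5},
  {"delta_pos": [0,0,-0.35],"turn": -5},
  {"delta_pos": [0,0,-0.35],"turn": -5},
  {"delta_pos": [0,0,-0.35],"turn": -5},
])

```text
clock: 10.75
tcp_pos: [0.6403, 0.0661, 0.1591]
eef_rot: [-0.0, 0.87, 0.493, -0.001]
force: [0.8, 2.3, 1.5]
width: 0.0607
```

```bash
python3 st.py
```

```text
t 10.75 j7 -1.097 yaw 59.03 p [640.2551  66.1119 159.1122] F [0.8366 2.3392 1.4957] Ftool [ 2.4339 -0.4879 -1.499 ] M [ 0.5754 -0.0623 -0.1308] w 60.69281064085666
```

Emit:
jog_arm([
  {"delta_pos": [0.2,0,-0.4],"turn": -4},
  {"delta_pos": [0,0,-0.35],"turn": -4},
  {"delta_pos": [0,0,-0.35],"turn": -4},
  {"delta_pos": [0,0,-0.3],"turn": -4},
  {"delta_pos": [0,0,-0.3],"turn": -4},
  {"delta_pos": [0,0,-0.28],"turn": -4},
])

```text
clock: 11.5
tcp_pos: [0.6403, 0.0661, 0.1609]
eef_rot: [-0.0, 0.749, 0.663, -0.001]
force: [1.0, 2.4, 0.8]
width: 0.0609
```

```bash
python3 st.py
```

```text
t 11.5 j7 -0.742 yaw 83.0 p [640.2581  66.1459 160.8972] F [1.0296 2.3628 0.775 ] Ftool [ 2.4696  0.7325 -0.7798] M [ 0.4376 -0.0832 -0.1349] w 60.91308719922105
```

Emit:
jog_arm([
  {"delta_pos": [0,0,-0.21],"turn": -3},
  {"delta_pos": [0,0,-0.21],"turn": -3},
])

```text
clock: 11.75
tcp_pos: [0.6403, 0.0661, 0.1613]
eef_rot: [-0.0, 0.713, 0.701, -0.001]
force: [0.1, 2.5, 0.3]
width: 0.0607
```

```bash
python3 st.py
```

```text
t 11.75 j7 -0.653 yaw 88.96 p [640.2745  66.1236 161.3214] F [0.123  2.503  0.3323] Ftool [ 2.5044  0.0771 -0.3355] M [ 0.3897 -0.0675 -0.215 ] w 60.67832417076394
```

Emit:
jog_arm([
  {"delta_pos": [0,0,-0.1],"turn": -1.5},
  {"delta_pos": [0,0,-0.1],"turn": -1.5},
])

```text
clock: 12.0
tcp_pos: [0.6403, 0.0661, 0.1616]
eef_rot: [-0.0, 0.695, 0.719, -0.001]
force: [-1.9, 1.2, -0.3]
width: 0.0607
```

```bash
python3 st.py
```

```text
t 12.0 j7 -0.609 yaw 91.91 p [640.3238  66.1463 161.6049] F [-1.9403  1.2404 -0.3467] Ftool [ 1.3049 -1.8972  0.3488] M [ 0.1809  0.2319 -0.2033] w 60.66552914277951
```

Emit:
jog_arm([
  {"delta_pos": [0,0,-0.1],"turn": -1.5},
  {"delta_pos": [0,0,-0.1],"turn": -1.5},
])

```text
clock: 12.25
tcp_pos: [0.6404, 0.0662, 0.1619]
eef_rot: [-0.0, 0.676, 0.737, -0.001]
force: [-1.7, -0.8, 0.1]
width: 0.0606
```

```bash
python3 st.py
```

```text
t 12.25 j7 -0.564 yaw 94.95 p [640.4065  66.1756 161.9121] F [-1.6808 -0.7658  0.0791] Ftool [-0.6179 -1.7408 -0.0757] M [-0.053   0.5943 -0.1257] w 60.62157118441218
```

Emit:
jog_arm([
  {"delta_pos": [0,0,-0.2],"turn": -3},
  {"delta_pos": [0,0,-0.2],"turn": -3},
])

```text
clock: 12.5
tcp_pos: [0.6404, 0.0662, 0.1623]
eef_rot: [-0.0, 0.636, 0.772, -0.001]
force: [-3.0, 0.2, 0.5]
width: 0.0606
```

```bash
python3 st.py
```

```text
t 12.5 j7 -0.473 yaw 101.01 p [640.3867  66.1822 162.341 ] F [-3.0438  0.2     0.521 ] Ftool [ 0.777  -2.9506 -0.5165] M [-0.0461  0.5789 -0.1656] w 60.60373052006681
```

Emit:
jog_arm([
  {"delta_pos": [0,0,-0.2],"turn": -3},
  {"delta_pos": [0,0,-0.1],"turn": -1.5},
])

```text
clock: 12.75
tcp_pos: [0.6404, 0.0662, 0.1626]
eef_rot: [-0.0, 0.606, 0.796, -0.001]
force: [-3.1, -0.8, -0.3]
width: 0.0608
```

```bash
python3 st.py
```

```text
t 12.75 j7 -0.407 yaw 105.45 p [640.429   66.197  162.6322] F [-3.0653 -0.7791 -0.2988] Ftool [ 0.0658 -3.1616  0.3042] M [-0.1386  0.7531 -0.1657] w 60.78326985688716
```

Emit:
jog_arm([
  {"delta_pos": [0,-0.3,-0.2],"turn": -3},
  {"delta_pos": [0,0,-0.2],"turn": -3},
])

```text
clock: 13.0
tcp_pos: [0.6404, 0.0662, 0.1631]
eef_rot: [-0.0, 0.563, 0.826, -0.001]
force: [-3.1, -0.9, 0.0]
width: 0.0605
```

```bash
python3 st.py
```

```text
t 13.0 j7 -0.317 yaw 111.46 p [640.4268  66.1908 163.1148] F [-3.1188 -0.8793  0.0193] Ftool [ 0.3228 -3.2243 -0.0158] M [-0.1481  0.6092 -0.1566] w 60.51728186529413
```

Emit:
jog_arm([
  {"delta_pos": [0,0,-0.2],"turn": -3},
  {"delta_pos": [0,0,-0.2],"turn": -3},
])

```text
clock: 13.25
tcp_pos: [0.6404, 0.0662, 0.1635]
eef_rot: [-0.0, 0.519, 0.855, -0.001]
force: [-3.4, -0.1, -0.4]
width: 0.0606
```

```bash
python3 st.py
```

```text
t 13.25 j7 -0.227 yaw 117.47 p [640.4116  66.2096 163.5165] F [-3.3817 -0.141  -0.3568] Ftool [ 1.4347 -3.0652  0.3601] M [-0.0975  0.6628 -0.1687] w 60.624987607752594
```

Emit:
jog_arm([
  {"delta_pos": [0,-0.3,-0.2],"turn": -3},
  {"delta_pos": [0,0,-0.2],"turn": -3},
])

```text
clock: 13.5
tcp_pos: [0.6404, 0.0662, 0.164]
eef_rot: [-0.0, 0.474, 0.881, -0.0]
force: [-2.3, -0.3, -0.7]
width: 0.0608
```

```bash
python3 st.py
```

```text
t 13.5 j7 -0.137 yaw 123.46 p [640.415  66.203 164.005] F [-2.2724 -0.3339 -0.7469] Ftool [ 0.9747 -2.0794  0.7478] M [-0.1583  0.495  -0.1613] w 60.79925856049888
```

Emit:
jog_arm([
  {"delta_pos": [0,0,-0.2],"turn": -3},
  {"delta_pos": [0,0,-0.2],"turn": -3},
])

```text
clock: 13.75
tcp_pos: [0.6404, 0.0662, 0.1644]
eef_rot: [-0.0, 0.427, 0.904, -0.0]
force: [-1.8, -0.5, -1.8]
width: 0.0608
```

```bash
python3 st.py
```

```text
t 13.75 j7 -0.046 yaw 129.46 p [640.4077  66.1989 164.4069] F [-1.8405 -0.5499 -1.7644] Ftool [ 0.7455 -1.7693  1.7654] M [-0.0484  0.5175 -0.2028] w 60.80402210879708
```

Emit:
jog_arm([
  {"delta_pos": [0,0,-0.05],"turn": -1.5},
  {"delta_pos": [0,0,-0.05],"turn": -1.5},
])

```text
clock: 14.0
tcp_pos: [0.6404, 0.0662, 0.1646]
eef_rot: [-0.0, 0.403, 0.915, -0.0]
force: [-2.5, -1.2, -0.6]
width: 0.0607
```

```bash
python3 st.py
```

```text
t 14.0 j7 -0.002 yaw 132.41 p [640.4294  66.2286 164.5921] F [-2.5457 -1.174  -0.5974] Ftool [ 0.8503 -2.671   0.5987] M [-0.2645  0.5314 -0.1896] w 60.68654714022236
```

Emit:
jog_arm([
  {"delta_pos": [0,0,-0.1],"turn": -2},
  {"delta_pos": [0,0,-0.1],"turn": -2},
])

```text
clock: 14.25
tcp_pos: [0.6404, 0.0662, 0.1648]
eef_rot: [-0.0, 0.371, 0.929, -0.0]
force: [-1.9, -1.6, 0.1]
width: 0.0607
```

```bash
python3 st.py
```

```text
t 14.25 j7 0.059 yaw 136.49 p [640.4276  66.2358 164.8308] F [-1.9002 -1.6181  0.1365] Ftool [ 0.2639 -2.4818 -0.1352] M [-0.4197  0.6148 -0.1529] w 60.668176955365894
```

Still free-running; continuing in 6° steps.

Emit:
jog_arm([
  {"delta_pos": [0,-0.2,-0.2],"turn": -3},
  {"delta_pos": [0,0,-0.2],"turn": -3},
])

```text
clock: 14.5
tcp_pos: [0.6404, 0.0662, 0.1653]
eef_rot: [0.0, 0.321, 0.947, -0.0]
force: [-2.3, -1.3, -0.1]
width: 0.0609
```

```bash
python3 st.py
```

```text
t 14.5 j7 0.151 yaw 142.53 p [640.4193  66.2112 165.2845] F [-2.3122 -1.3013 -0.058 ] Ftool [ 1.0434 -2.4394  0.0581] M [-0.4101  0.5111 -0.1787] w 60.904681668589895
```

Emit:
jog_arm([
  {"delta_pos": [0,-0.2,-0.2],"turn": -3},
  {"delta_pos": [0,0,-0.2],"turn": -3},
])

```text
clock: 14.75
tcp_pos: [0.6404, 0.0662, 0.1657]
eef_rot: [0.0, 0.271, 0.963, 0.0]
force: [-1.7, -1.2, -1.1]
width: 0.061
```

```bash
python3 st.py
```

```text
t 14.75 j7 0.242 yaw 148.53 p [640.4046  66.2038 165.7294] F [-1.686  -1.1929 -1.0691] Ftool [ 0.8155 -1.8978  1.0685] M [-0.318   0.4663 -0.1748] w 61.01797213656011
```

Emit:
jog_arm([
  {"delta_pos": [0,0,-0.15],"turn": -3},
  {"delta_pos": [0,0,-0.15],"turn": -3},
])

```text
clock: 15.0
tcp_pos: [0.6405, 0.0662, 0.1661]
eef_rot: [0.0, 0.22, 0.975, 0.0]
force: [-2.3, -0.9, -0.4]
width: 0.061
```

```bash
python3 st.py
```

```text
t 15.0 j7 0.333 yaw 154.53 p [640.459   66.2351 166.1073] F [-2.326  -0.8619 -0.3793] Ftool [ 1.7294 -1.7786  0.3781] M [-0.3818  0.4746 -0.1904] w 61.02651941305674
```

Emit:
jog_arm([
  {"delta_pos": [0,0,-0.2],"turn": -3},
  {"delta_pos": [0,0,-0.2],"turn": -3},
])

```text
clock: 15.25
tcp_pos: [0.6404, 0.0662, 0.1665]
eef_rot: [0.0, 0.169, 0.986, 0.0]
force: [-1.5, -0.7, 0.2]
width: 0.0608
```

```bash
python3 st.py
```

```text
t 15.25 j7 0.424 yaw 160.53 p [640.4472  66.1997 166.5244] F [-1.4872 -0.6579  0.161 ] Ftool [ 1.1826 -1.1161 -0.1617] M [-0.2921  0.4646 -0.1967] w 60.78701432761651
```

Emit:
jog_arm([
  {"delta_pos": [0,0,-0.2],"turn": -3},
  {"delta_pos": [0,0,-0.2],"turn": -3},
])

```text
clock: 15.5
tcp_pos: [0.6404, 0.0663, 0.1668]
eef_rot: [0.0, 0.117, 0.993, 0.0]
force: [-0.9, -0.2, -1.3]
width: 0.0608
```

```bash
python3 st.py
```

```text
t 15.5 j7 0.516 yaw 166.52 p [640.4376  66.2512 166.7961] F [-0.8547 -0.1943 -1.2844] Ftool [ 0.7861 -0.3885  1.2841] M [-0.2919  0.384  -0.3037] w 60.760142188082646
```

Emit:
jog_arm([
  {"delta_pos": [0,0,-0.2],"turn": -3},
  {"delta_pos": [0,0,-0.1],"turn": -2},
])

```text
clock: 15.75
tcp_pos: [0.6404, 0.0662, 0.167]
eef_rot: [0.0, 0.074, 0.997, 0.0]
force: [-1.6, -0.1, -2.8]
width: 0.0609
```

```bash
python3 st.py
```

```text
t 15.75 j7 0.592 yaw 171.47 p [640.4334  66.2307 167.003 ] F [-1.5636 -0.071  -2.7648] Ftool [ 1.5362 -0.3029  2.7645] M [-0.2719  0.3208 -0.479 ] w 60.94703928979165
```

Emit:
jog_arm([
  {"delta_pos": [0,0,0.25],"turn": 3},
  {"delta_pos": [0,0,0.2],"turn": 3},
  {"delta_pos": [0,0,0],"turn": 3},
  {"delta_pos": [0,0,0],"turn": 3},
  {"delta_pos": [0,0,0],"turn": 2},
  {"delta_pos": [0,0,0],"turn": 0},
])

```text
clock: 16.5
tcp_pos: [0.6404, 0.0662, 0.1668]
eef_rot: [0.0, 0.196, 0.981, -0.0]
force: [-1.1, -0.8, -1.3]
width: 0.0602
```

```bash
python3 st.py; python3 - <<'E'
from h import *
cv2.imwrite('pics/s6.png',cv2.resize(get_image('side')[150:290,200:360],None,fx=5,fy=4.2))
E
```

```text
t 16.5 j7 0.377 yaw 157.41 p [640.4198  66.2384 166.7596] F [-1.1226 -0.7556 -1.2605] Ftool [ 0.7468 -1.129   1.2601] M [-0.406   0.2154 -0.0375] w 60.224547818503886
```

View pics/s6.png

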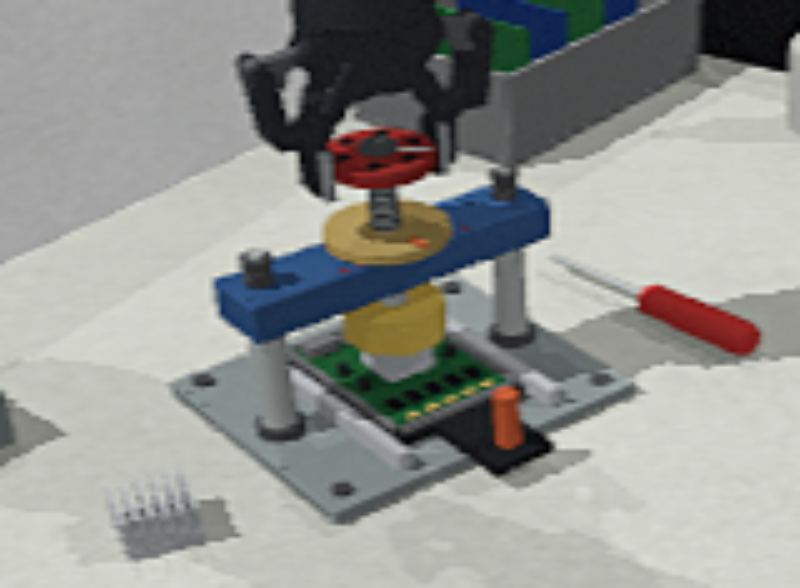

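Emit:
jog_arm([
  {"delta_pos": [0,0,0],"turn": 0},
  {"delta_pos": [0,0,0],"turn": 0},
  {"delta_pos": [0,0,0],"turn": 0},
  {"delta_pos": [0,0,0],"turn": 0},
  {"delta_pos": [0,0,0],"turn": 0},
  {"delta_pos": [0,0,0],"turn": 0},
], grip=85)

```text
clock: 17.3
tcp_pos: [0.6402, 0.0663, 0.1667]
eef_rot: [0.0, 0.196, 0.981, 0.0]
force: [0.1, -0.0, 0.2]
width: 0.0849
```

```bash
python3 st.py; python3 - <<'E'
from h import *
cv2.imwrite('pics/w7.png',get_image('wrist'))
E
```

```text
t 17.3 j7 0.377 yaw 157.38 p [640.2471  66.3025 166.6668] F [ 0.1211 -0.0322  0.1859] Ftool [-0.1241  0.0169 -0.1859] M [0.0013 0.0366 0.0271] w 84.88887829088166
```

View pics/w7.png

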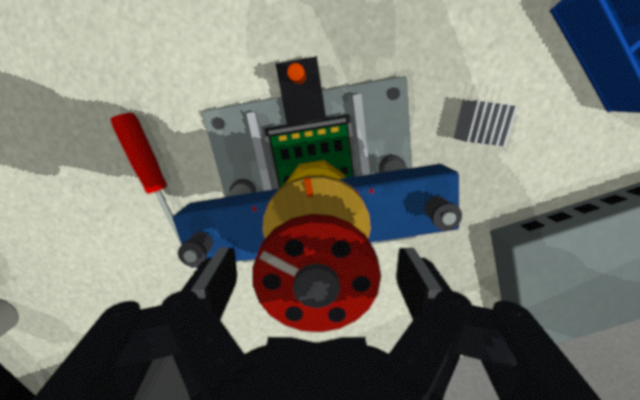

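Emit:
jog_arm([
  {"delta_pos": [0,0,-8],"turn": 0},
  {"delta_pos": [0,0,-14],"turn": 0},
  {"delta_pos": [0,0,-14],"turn": 0},
  {"delta_pos": [0,0,-14],"turn": 0},
  {"delta_pos": [0,0,-12],"turn": -5},
  {"delta_pos": [0,0,-4],"turn": -4.4},
  {"delta_pos": [0,0,0],"turn": 0},
])

```text
clock: 18.23
tcp_pos: [0.6404, 0.0665, 0.2336]
eef_rot: [0.0, 0.115, 0.993, 0.0]
force: [0.6, 0.3, 0.0]
width: 0.0848
```

```bash
python3 - <<'E'
from h import *
import pickle
s=telemetry.state(); im=get_image('wrist'); cv2.imwrite('pics/w8.png',im); pickle.dump(s,open('w8.pkl','wb'))
print(s['clock'],s['tcp_pos'],s['joint_positions'])
H,S,V=cv2.split(cv2.cvtColor(im,cv2.COLOR_BGR2HSV))
o=((H>=4)&(H<14)&(S>150)&(V>90)).astype(np.uint8)
N,lab,st,ce=cv2.connectedComponentsWithStats(o)
for i in range(1,N):
    if st[i,4]>25: print(st[i],ce[i],onplane('wrist',[ce[i]],.064,s))
print(proj('wrist',[[.5383,.0893,.064]],s))
E
```

```text
18.225 [0.6404 0.0665 0.2336] [ 0.4612  0.7721 -1.2244  1.4366  0.7247  1.4305  0.5742]
[310  70  13  14 155] [316.0968  76.4581] [[0.5366 0.0908 0.064 ]]
[314 157   4  14  53] [315.5283 163.3774] [[0.6254 0.0693 0.064 ]]
[[315.0692  78.5141]]
```

View pics/w8.png

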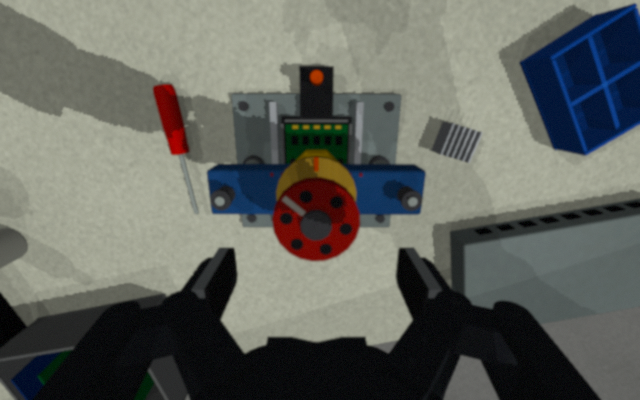

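```bash
python3 - <<'E'
from h import *
print(todelta([.538,.090,.231]),pose()[0])
E
```

```text
[104.9856  -0.5311   2.0796] [[-0.9731  0.2304  0.0004]
 [ 0.2304  0.9731  0.0002]
 [-0.0003  0.0003 -1.    ]]
```

Emit:
jog_arm([
  {"delta_pos": [10,0,0],"turn": 0},
  {"delta_pos": [18,0,0],"turn": 0},
  {"delta_pos": [20,0,0],"turn": 0},
  {"delta_pos": [20,-0.5,0],"turn": 0},
  {"delta_pos": [20,0,0],"turn": 0},
  {"delta_pos": [12,0,0],"turn": 0},
  {"delta_pos": [5,0,0],"turn": 0},
  {"delta_pos": [0,0,0],"turn": 0},
], grip=45)

```text
clock: 19.27
tcp_pos: [0.538, 0.0897, 0.2327]
eef_rot: [0.0, 0.115, 0.993, -0.0]
force: [-0.6, -0.3, -0.4]
width: 0.0452
```

```bash
python3 - <<'E'
from h import *
import pickle
s=telemetry.state(); im=get_image('wrist'); cv2.imwrite('pics/w9.png',im); pickle.dump(s,open('w9.pkl','wb'))
print(s['clock'],s['tcp_pos'],s['joint_positions'],pose(s)[0])
H,S,V=cv2.split(cv2.cvtColor(im,cv2.COLOR_BGR2HSV))
o=((H>=4)&(H<14)&(S>150)&(V>90)).astype(np.uint8)
N,lab,st,ce=cv2.connectedComponentsWithStats(o)
for i in range(1,N):
    if st[i,4]>25: print(st[i],ce[i],onplane('wrist',[ce[i]],.064,s))
print(proj('wrist',[[.538,.090,.064]],s),todelta([.538,.09,.031],s))
E
```

```text
19.275 [0.538  0.0897 0.2327] [ 0.542   0.6497 -1.2995  1.7028  0.6495  1.3021  0.448 ] [[-0.9734  0.2291  0.0003]
 [ 0.2291  0.9734 -0.0002]
 [-0.0003 -0.0001 -1.    ]]
[311 169  13  12 115] [317.0522 174.8348] [[0.5361 0.0911 0.064 ]]
[316 266   3  11  32] [316.9688 270.8438] [[0.6598 0.0622 0.064 ]]
[[316.4655 176.61  ]] [  0.1617   0.3353 201.7122]
```

View pics/w9.png

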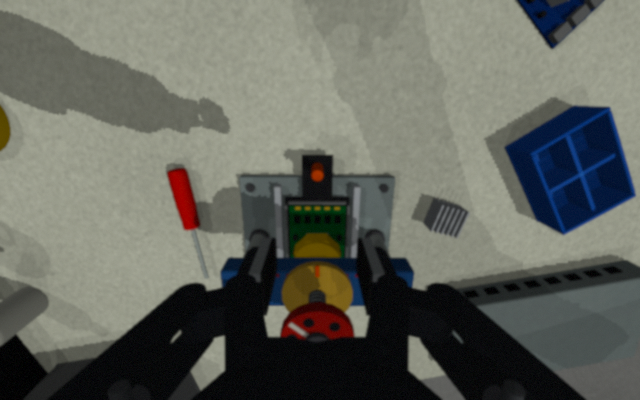

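Emit:
jog_arm([
  {"delta_pos": [0.4,0.2,12],"turn": 0},
  {"delta_pos": [0,0,16],"turn": 0},
  {"delta_pos": [0,0,16],"turn": 0},
  {"delta_pos": [0,0,16],"turn": 0},
  {"delta_pos": [0,0,16],"turn": 0},
  {"delta_pos": [0,0,14],"turn": 0},
  {"delta_pos": [0,0,10],"turn": 0},
  {"delta_pos": [0,0,0],"turn": 0},
])

```text
clock: 20.32
tcp_pos: [0.5373, 0.09, 0.132]
eef_rot: [-0.0, 0.115, 0.993, -0.0]
force: [-0.2, -0.1, -0.3]
width: 0.045
```

```bash
python3 - <<'E'
from h import *
import pickle
s=telemetry.state(); im=get_image('wrist'); cv2.imwrite('pics/w10.png',im); pickle.dump(s,open('w10.pkl','wb'))
print(s['clock'],s['tcp_pos'],s['joint_positions'],pose(s)[0])
H,S,V=cv2.split(cv2.cvtColor(im,cv2.COLOR_BGR2HSV))
o=((H>=4)&(H<14)&(S>150)&(V>90)).astype(np.uint8)
N,lab,st,ce=cv2.connectedComponentsWithStats(o)
for i in range(1,N):
    if st[i,4]>25: print(st[i],ce[i],onplane('wrist',[ce[i]],.064,s))
print(proj('wrist',[[.538,.090,.064]],s),todelta([.538,.09,.031],s))
E
```

```text
20.325 [0.5373 0.09   0.132 ] [ 0.4881  0.7483 -1.2059  1.8426  0.7804  1.1262  0.3347] [[-0.9735  0.2286 -0.001 ]
 [ 0.2286  0.9735 -0.0001]
 [ 0.001  -0.0003 -1.    ]]
[309 200  17  16 221] [317.2172 207.2489] [[0.5362 0.0912 0.064 ]]
[[316.3172 209.574 ]] [ -0.7899   0.1964 100.9957]
```

View pics/w10.png

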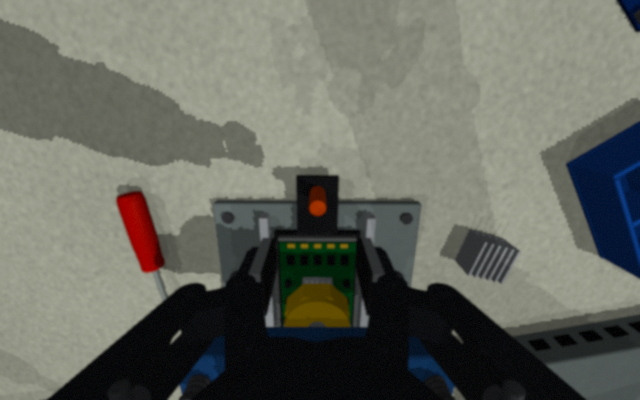

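Emit:
jog_arm([
  {"delta_pos": [0.2,0.3,10],"turn": 0},
  {"delta_pos": [0,0,14],"turn": 0},
  {"delta_pos": [0,0,14],"turn": 0},
  {"delta_pos": [0,0,14],"turn": 0},
  {"delta_pos": [0,0,12],"turn": 0},
  {"delta_pos": [0,0,0],"turn": 0},
], grip=34)

```text
clock: 21.12
tcp_pos: [0.5369, 0.0903, 0.0676]
eef_rot: [-0.001, 0.115, 0.993, -0.0]
force: [-0.5, 0.1, 0.7]
width: 0.034
```

```bash
python3 - <<'E'
from h import *
import pickle
s=telemetry.state(); im=get_image('wrist'); cv2.imwrite('pics/w11.png',im); pickle.dump(s,open('w10.pkl','wb'))
print(s['clock'],s['tcp_pos'],s['joint_positions'],s['force'],todelta([.5372,.0905,.031],s))
cv2.imwrite('pics/s11.png',cv2.resize(get_image('side')[150:290,200:360],None,fx=5,fy=4.2))
E
```

```text
21.125 [0.5369 0.0903 0.0676] [ 0.444   0.8206 -1.13    1.9091  0.885   1.0241  0.2514] [-0.4979  0.1019  0.7453] [-0.3103  0.3224 36.5655]
```

View pics/w11.png

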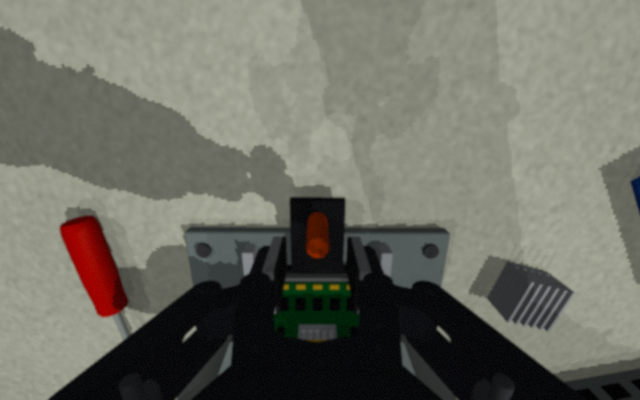

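View pics/s11.png

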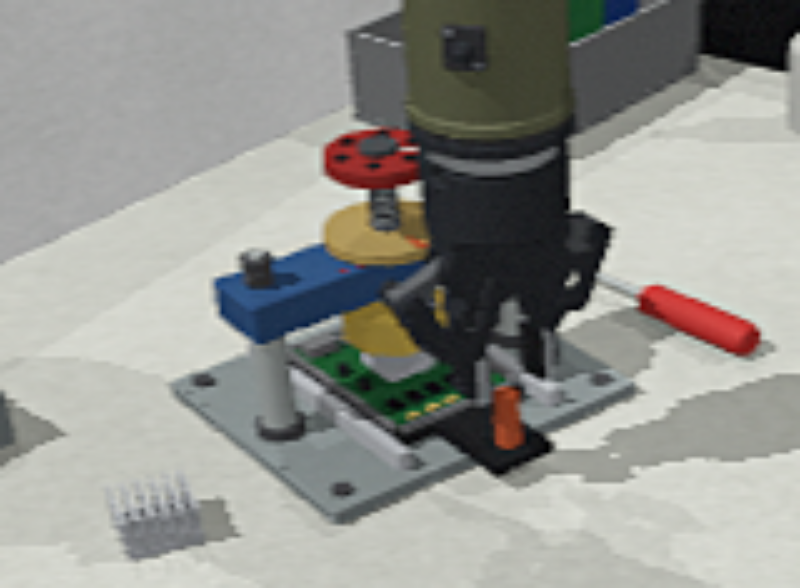

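Emit:
jog_arm([
  {"delta_pos": [-0.3,0.3,8],"turn": 0},
  {"delta_pos": [0,0,10],"turn": 0},
  {"delta_pos": [0,0,10],"turn": 0},
  {"delta_pos": [0,0,7],"turn": 0},
  {"delta_pos": [0,0,0],"turn": 0},
])

```text
clock: 21.85
tcp_pos: [0.5374, 0.0906, 0.033]
eef_rot: [-0.001, 0.115, 0.993, -0.0]
force: [0.1, 0.1, 0.5]
width: 0.0341
```

```bash
python3 - <<'E'
from h import *
s=telemetry.state(); im=get_image('wrist'); cv2.imwrite('pics/w12.png',im)
print(s['clock'],s['tcp_pos'],s['joint_positions'],s['force'],todelta([.5372,.0905,.031],s))
cv2.imwrite('pics/s12.png',cv2.resize(get_image('side')[150:290,200:360],None,fx=5,fy=4.2))
E
```

```text
21.85 [0.5374 0.0906 0.033 ] [ 0.4186  0.8626 -1.0853  1.9361  0.9483  0.9729  0.2034] [0.1378 0.079  0.5012] [ 0.1835 -0.1406  1.9792]
```

View pics/w12.png

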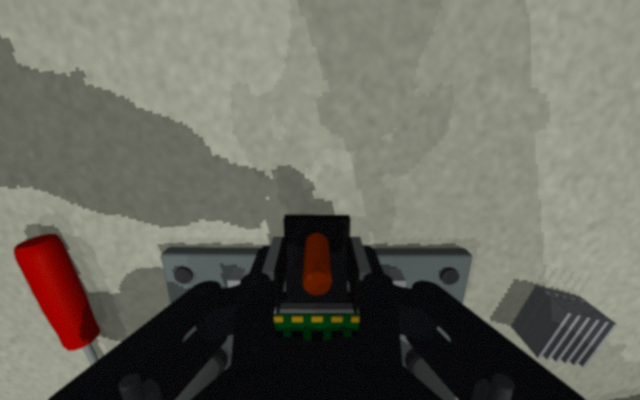

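View pics/s12.png

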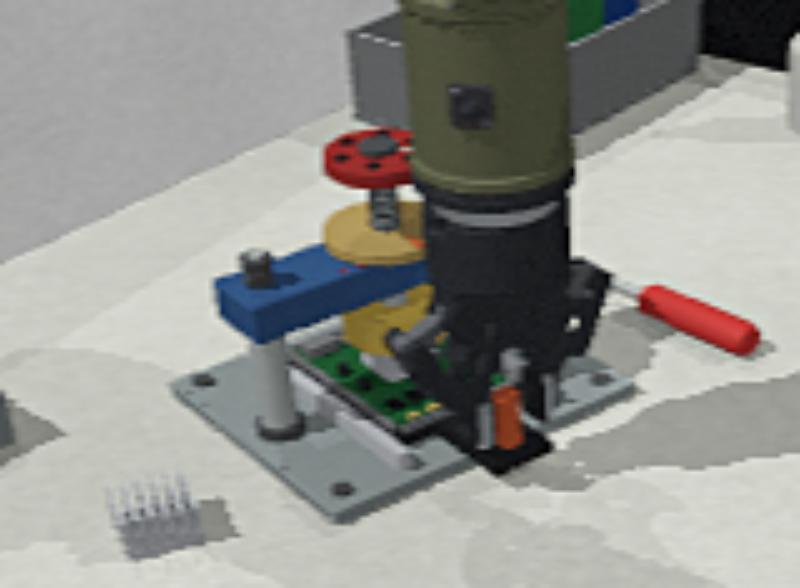

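Emit:
jog_arm([
  {"delta_pos": [0,0,0],"turn": 0},
  {"delta_pos": [0,0,0],"turn": 0},
  {"delta_pos": [0,0,0],"turn": 0},
  {"delta_pos": [0,0,0],"turn": 0},
  {"delta_pos": [0,0,0],"turn": 0},
  {"delta_pos": [0,0,0],"turn": 0},
], grip=8, squeeze=40)

```text
clock: 22.7
tcp_pos: [0.5379, 0.0907, 0.034]
eef_rot: [0.0, 0.115, 0.993, 0.0]
force: [-1.6, -0.6, 6.5]
width: 0.013
```

```bash
python3 st.py; python3 - <<'E'
from h import *
cv2.imwrite('pics/w13.png',get_image('wrist'))
cv2.imwrite('pics/s13.png',cv2.resize(get_image('side')[150:290,200:360],None,fx=5,fy=4.2))
E
```

```text
t 22.7 j7 0.204 yaw 166.77 p [537.946   90.6945  34.0101] F [-1.5985 -0.5901  6.4872] Ftool [ 1.4177 -0.9398 -6.488 ] M [-0.2731  0.1327 -0.0187] w 12.996883943829241
```

View pics/s13.png

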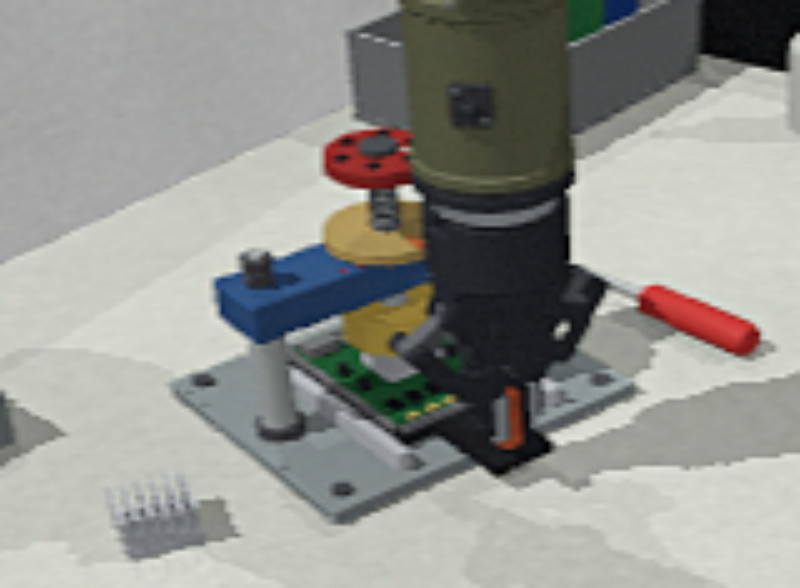

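View pics/w13.png

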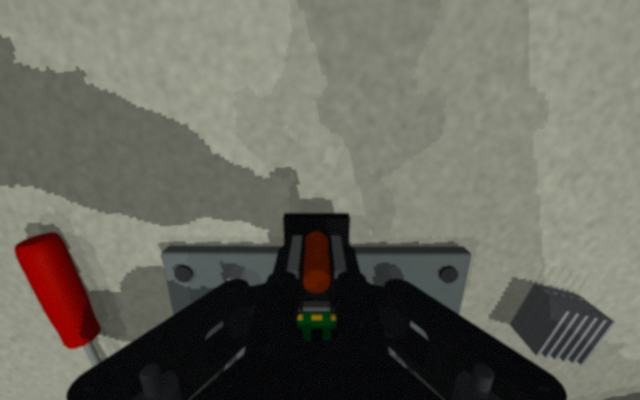

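Emit:
jog_arm([
  {"delta_pos": [0,0,-0.9],"turn": 0},
  {"delta_pos": [1,0,0],"turn": 0},
  {"delta_pos": [2,0,0],"turn": 0},
  {"delta_pos": [3,0,0],"turn": 0},
  {"delta_pos": [3,0,0],"turn": 0},
  {"delta_pos": [3,0,0],"turn": 0},
  {"delta_pos": [3,0,0],"turn": 0},
])

```text
clock: 23.68
tcp_pos: [0.5228, 0.0943, 0.0343]
eef_rot: [-0.0, 0.115, 0.993, 0.0]
force: [2.7, 2.3, -13.1]
width: 0.0127
```

```bash
python3 st.py
```

```text
t 23.675 j7 0.173 yaw 166.79 p [522.7611  94.2529  34.2611] F [  2.6652   2.2899 -13.0737] Ftool [-2.0787  2.8361 13.073 ] M [ 0.6884 -0.744   0.0532] w 12.68438208251418
```

Emit:
jog_arm([
  {"delta_pos": [2,0.1,0.3],"turn": 0},
  {"delta_pos": [3,0.1,0.3],"turn": 0},
  {"delta_pos": [4,0,0],"turn": 0},
  {"delta_pos": [4,0,0],"turn": 0},
  {"delta_pos": [4,0,0],"turn": 0},
  {"delta_pos": [3,0,0],"turn": 0},
])

```text
clock: 24.42
tcp_pos: [0.5036, 0.0989, 0.0341]
eef_rot: [0.0, 0.115, 0.993, -0.0]
force: [3.2, 0.7, -5.1]
width: 0.0127
```

```bash
python3 st.py;  python3 - <<'E'
from h import *
cv2.imwrite('pics/s14.png',cv2.resize(get_image('side')[150:290,200:360],None,fx=5,fy=4.2))
E
```

```text
t 24.425 j7 0.13 yaw 166.78 p [503.5741  98.8555  34.1281] F [ 3.2334  0.7181 -5.0583] Ftool [-2.9819  1.439   5.059 ] M [ 0.1571 -0.5889  0.004 ] w 12.702904749148846
```

View pics/s14.png

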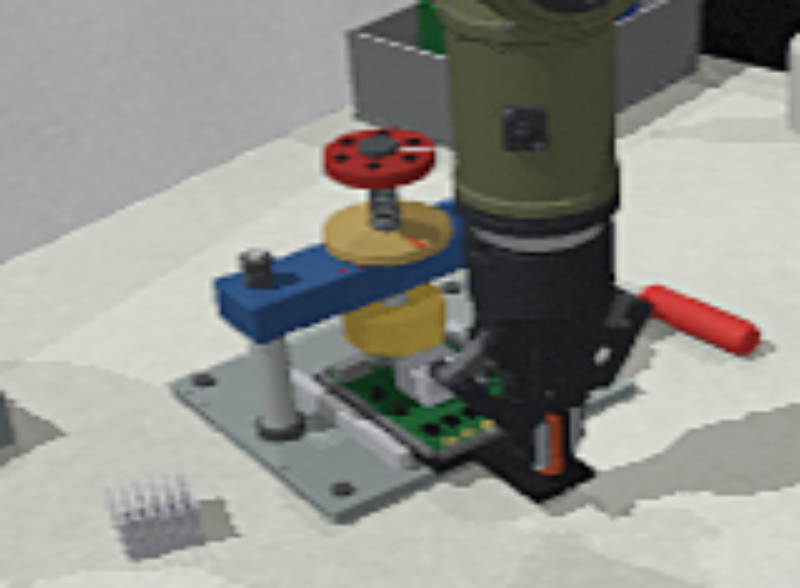

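Emit:
jog_arm([
  {"delta_pos": [3,0.1,0.2],"turn": 0},
  {"delta_pos": [4,0,0],"turn": 0},
  {"delta_pos": [5,0,0],"turn": 0},
  {"delta_pos": [5,0,0],"turn": 0},
  {"delta_pos": [5,0,0],"turn": 0},
  {"delta_pos": [5,0,0],"turn": 0},
  {"delta_pos": [5,0,0],"turn": 0},
  {"delta_pos": [4,0,0],"turn": 0},
  {"delta_pos": [3,0,0],"turn": 0},
  {"delta_pos": [2,0,0],"turn": 0},
])

```text
clock: 25.72
tcp_pos: [0.4637, 0.1084, 0.034]
eef_rot: [0.0, 0.115, 0.993, -0.0]
force: [2.2, -1.9, 4.7]
width: 0.0126
```

```bash
python3 st.py
```

```text
t 25.725 j7 0.038 yaw 166.79 p [463.6615 108.4395  33.9866] F [ 2.2307 -1.8641  4.7248] Ftool [-2.5996 -1.3053 -4.7237] M [-0.4007 -0.4804 -0.0243] w 12.56736118336226
```

Emit:
jog_arm([
  {"delta_pos": [1,0,-0.2],"turn": 0},
  {"delta_pos": [1,0,0],"turn": 0},
  {"delta_pos": [0.7,0,0],"turn": 0},
  {"delta_pos": [0.5,0,0],"turn": 0},
])

```text
clock: 26.22
tcp_pos: [0.4608, 0.1091, 0.034]
eef_rot: [0.0, 0.115, 0.993, 0.0]
force: [2.3, -1.3, 5.5]
width: 0.0131
```

```bash
python3 st.py
```

```text
t 26.225 j7 0.031 yaw 166.78 p [460.7692 109.1429  33.9896] F [ 2.3205 -1.3087  5.5479] Ftool [-2.5588 -0.7427 -5.5478] M [-0.3687 -0.4561  0.0546] w 13.053330827171566
```

Emit:
jog_arm([
  {"delta_pos": [0.5,0,0],"turn": 0},
  {"delta_pos": [0.5,0,0],"turn": 0},
  {"delta_pos": [0,0,0],"turn": 0},
])

```text
clock: 26.6
tcp_pos: [0.4601, 0.1093, 0.034]
eef_rot: [0.0, 0.115, 0.993, 0.0]
force: [3.1, -2.5, 2.8]
width: 0.0129
```

```bash
python3 st.py
```

```text
t 26.6 j7 0.029 yaw 166.77 p [460.1174 109.3105  34.0116] F [ 3.095  -2.5104  2.8484] Ftool [-3.5889 -1.7349 -2.8469] M [-0.3951 -0.7714 -0.0127] w 12.898067203235708
```

Emit:
jog_arm([
  {"delta_pos": [0.5,0,0],"turn": 0},
  {"delta_pos": [0.5,0,0],"turn": 0},
  {"delta_pos": [0,0,0],"turn": 0},
])

```text
clock: 26.98
tcp_pos: [0.4601, 0.1093, 0.034]
eef_rot: [0.001, 0.116, 0.993, 0.0]
force: [8.5, -1.9, 2.6]
width: 0.0125
```

```bash
python3 st.py
```

```text
t 26.975 j7 0.027 yaw 166.73 p [460.0768 109.2798  34.0117] F [ 8.5237 -1.8634  2.5978] Ftool [-8.7284  0.144  -2.5824] M [-0.5767 -1.427   0.0968] w 12.515470375576015
```

Emit:
jog_arm([
  {"delta_pos": [-0.6,0,-0.1],"turn": 0},
  {"delta_pos": [0,0,0],"turn": 0},
])

```text
clock: 27.22
tcp_pos: [0.46, 0.1093, 0.034]
eef_rot: [0.0, 0.115, 0.993, 0.0]
force: [6.2, -2.0, 2.7]
width: 0.0127
```

Emit:
jog_arm([
  {"delta_pos": [0,0,0],"turn": 0},
  {"delta_pos": [0,0,0],"turn": 0},
  {"delta_pos": [0,0,0],"turn": 0},
  {"delta_pos": [0,0,0],"turn": 0},
], grip=36)

```text
clock: 27.72
tcp_pos: [0.4591, 0.1094, 0.034]
eef_rot: [-0.0, 0.115, 0.993, 0.0]
force: [-0.3, -0.6, 1.4]
width: 0.036
```

```bash
python3 st.py;  python3 - <<'E'
from h import *
cv2.imwrite('pics/w15.png',get_image('wrist'))
E
```

```text
t 27.725 j7 0.028 yaw 166.79 p [459.1229 109.4404  33.9566] F [-0.2732 -0.5896  1.4482] Ftool [ 0.1319 -0.6364 -1.4482] M [ 0.0205 -0.0103 -0.0314] w 36.03338881633799
```

View pics/w15.png

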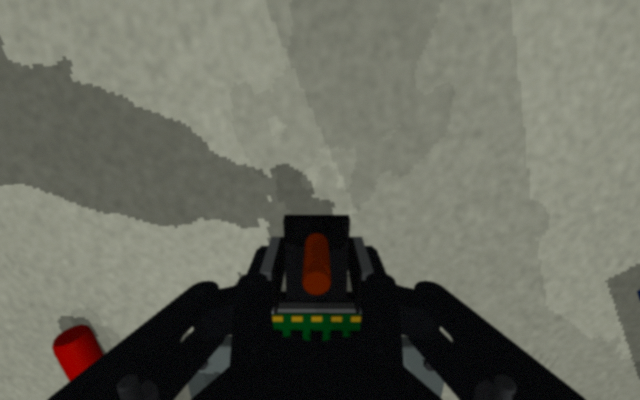

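Emit:
jog_arm([
  {"delta_pos": [0,0,-6],"turn": 0},
  {"delta_pos": [0,0,-12],"turn": 0},
  {"delta_pos": [0,0,-16],"turn": 0},
  {"delta_pos": [0,0,-16],"turn": 0},
  {"delta_pos": [0,0,-18],"turn": 0},
  {"delta_pos": [0,0,-20],"turn": 0},
  {"delta_pos": [0,0,-20],"turn": 0},
  {"delta_pos": [0,0,-20],"turn": 0},
  {"delta_pos": [0,0,-20],"turn": 0},
  {"delta_pos": [0,0,-12],"turn": 0},
  {"delta_pos": [0,0,0],"turn": 0},
])

```text
clock: 29.15
tcp_pos: [0.4597, 0.1095, 0.1948]
eef_rot: [0.001, 0.115, 0.993, 0.0]
force: [-1.0, -0.4, 0.5]
width: 0.0357
```

```bash
python3 st.py;  python3 - <<'E'
from h import *
import pickle
s=telemetry.state();im=get_image('wrist');cv2.imwrite('pics/w16.png',im)
print(s['joint_positions'])
H,S,V=cv2.split(cv2.cvtColor(im,cv2.COLOR_BGR2HSV))
o=((H>=4)&(H<14)&(S>150)&(V>90)).astype(np.uint8)
N,lab,st,ce=cv2.connectedComponentsWithStats(o)
for i in range(1,N):
    if st[i,4]>25: print(st[i],ce[i],onplane('wrist',[ce[i]],.064,s))
im=get_image('side'); cv2.imwrite('pics/s16.png',cv2.resize(im[150:290,200:360],None,fx=5,fy=4.2))
t=get_image('top');cv2.imwrite('pics/t16.png',t)
E
```

```text
t 29.15 j7 0.311 yaw 166.75 p [459.749  109.4863 194.7794] F [-1.0176 -0.3559  0.4896] Ftool [ 0.9084 -0.5794 -0.491 ] M [-0.0519  0.005   0.0051] w 35.73286486809803
[ 0.5609  0.5903 -1.3335  1.9361  0.6395  1.1377  0.3111]
[310 179  13  13 139] [316.     184.9568] [[0.4585 0.1097 0.064 ]]
```

View pics/w16.png

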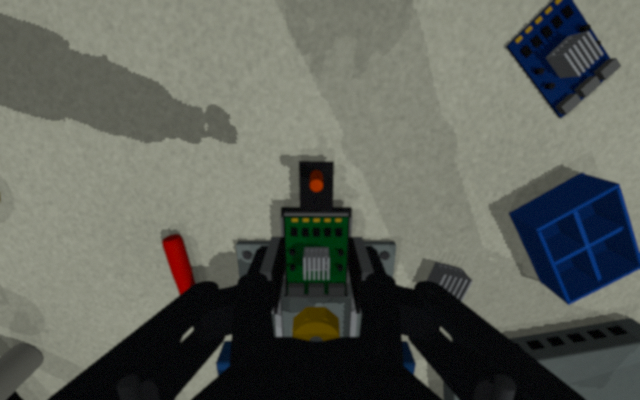

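View pics/s16.png

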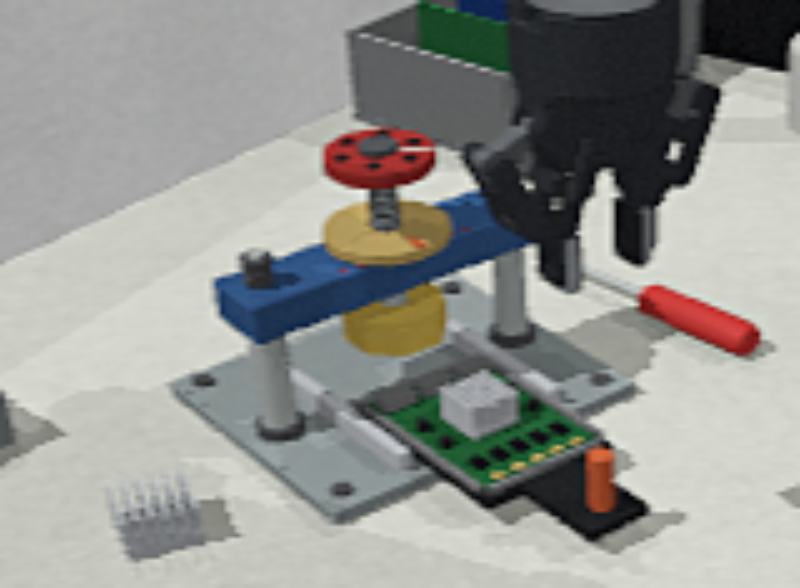

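View pics/t16.png

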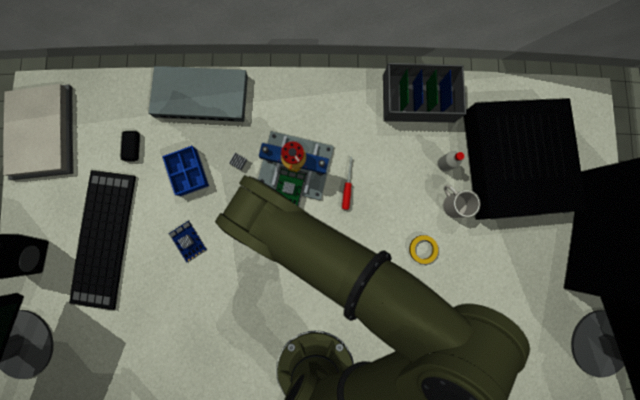

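```bash
python3 -c "
from plant import order; print(order.sign_off())"
```

```text
the job is handed in; nothing more can be done
None
```

The board is released: the handwheel is at its top stop, and the carriage is fully out with the green board still lying in it. I handed the job in with the arm clear of everything, at about 29 s.

- **Wheel:** I turned it counter-clockwise about 3.7 rad in one grip, with no slip, letting the hand rise with it. The most I lifted or pressed on it was about 3 N.
- **Stop:** It ran freely at about 0.15–0.2 N m. At the stop the torque rose to 0.30 and then, one step later, to 0.48 N m. I should have eased off at the 0.30 reading, but I had already sent one more 5° step. That is still below the 0.6 N m limit. I then turned back until the torque was about 0.04 N m and let go. The collar pointer returned to its unloaded direction.
- **Carriage:** I pulled it out by its post against 2–3 N. It stopped after 80.0 mm at its end stop, where I pressed with about 9 N to confirm. Just after I gripped the post, I was pulling up on it with about 13 N; I corrected that on the next move.
- **Last checks:** The final pictures show the hood clear of the heat sink and the post about 80 mm out. None of the other things look moved, judging by eye. Early on, the cameras disagreed by about 2 mm on the wheel and post positions, within the stated calibration error.

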